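# Hang the instrument caddy on its keyhole studs

### The arm

A 6-joint arm with a two-finger parallel gripper is mounted at the origin on a cart in front of the work surface, level with it; the furniture and walls round the work are solid. World frame = base frame: x ahead of the robot, y to its left, z up, the work surface at z = 0. Lengths are in m, angles in rad, forces in N, time in s.
With the tool pointing down it reaches from about 0.375 to 0.9 m from the base axis. Payload 3.1 kg.
Tool frame: the origin (TCP) lies at the very end of the fingers, on their centre line; the grasp point (between the pads) lies 19 mm behind it; z points along the fingers, y is the line along which they close (so a half turn about z gives the same grasp; the last joint's range is limited). The gripper opens to 87 mm and grips with 3 to 60 N. Pads are 19 mm wide; open, the fingers measure 117 mm over their backs; the gripper's body (75 mm by 190 mm) begins 51 mm behind the grasp point.
Start: joints at [-1.341, 0.527, 1.433, -0, 1.181, -0.178], TCP at [0.248, -0.573, 0.223] pointing down, gripper open.
Joint ranges: [-3.08, 3.08], [-0.75, 2.2], [0.22, 2.44], [-1.43, 4.57], [0, 2.65], [-2.85, 2.85]. Speed limits (rad/s): [2.79, 2.79, 3.14, 3.14, 3.14, 3.14].

### API

Orientations are given as a rotation vector (axis times angle).
In Python, from rig import r, effector, snapshot gives the robot as it stands. The module is installed in compiled form; this text tells all that it offers. Calls block until the motion is done:
- r.goto(position, orientation): joint-space move of the TCP to a pose.
- r.servo_line(position, ori=None, speed=0.15, contact_N=None): straight line of the TCP; ori=None keeps the orientation; speed is the mean speed in m/s. With contact_N (N) it stops when the force on the tool has changed by that much, and returns True; else False.
- r.movej(angles): joint-space move.
- effector.grip(opening, grasp_force=None): finger opening in m; grasp_force is the grip in N (None keeps the last); returns when the fingers have stopped.
- r.wait(seconds).
- r.inverse_kinematics(position, orientation): joint angles nearest the present ones, or None.
- r.observe(): the state.
- snapshot(name): name is "side" or "top"; returns a dict with "pixels" (480x640x3 uint8, blue, green, red), "mtx" (3x3 intrinsics, pixels), "D" ([k1, k2, p1, p2, k3] as OpenCV has them; the pictures are not rectified), "extrinsics" (4x4, takes a point from world to camera coordinates). Camera axes: x right, y down, z forward; pixel columns grow to the right and rows downward; lengths in m; the calibration is good to about 2 mm. A picture is of the moment at which its call begins. There is no depth.
A pose or a line that the arm cannot do raises r.MotionError and nothing moves.
- r.finish_job(): hands the job in; it is judged then, once.
The state is a dict: "t": time; "joint_pos": joint angles; "joint_velocities": joint speeds; "effort": joint torques, N m; "position": TCP position; "tool_rot": TCP orientation; "wrist_force": force on the tool from outside, world axes, zero at the start; "moment": the same for the moment, N m; "gripper_width": finger opening in m; "finger_force": force on a finger pad.
Only numpy, scipy, OpenCV 4.12 (cv2) and the standard library are available. Lean on these libraries where they do the work, as an engineer would, in place of code of your own. Each camera call takes 0.05 s, during which the arm holds its last target. There are 200 camera calls.

### The job

Hang the stainless-steel instrument caddy on the upright stand: press the large ends of the two keyholes in its back plate over the two stud heads until the plate lies against the crossbar and has pushed the sprung catch in, then slide it straight down until it is fully home on the studs and the catch has sprung out again over the plate's top edge, and let go. The crossbar has just been clamped at a new height that nobody measured, so feel for the studs and work gently: the caddy must never be forced against the stand with more than about 3 kg. Leave the tweezers, the petri dish and the dropper bottle where they are.

Things in the scene. Friction and masses are not known exactly. Their poses are not given: they have to be found in the camera images.
- caddy: Loose stainless sheet-steel caddy, 0.28 kg, standing upright. Origin: middle of the lower edge of its back plate, on the plate's back face; z up, x out of the back, y along the plate. Plate 140 wide (y), 84 high, 4 thick (x -4..0), ears behind the fingers. Open box in front: x -68..-4, y -25..25, side walls 72 high, front wall 58, walls 3 thick, a divider 51 high at x -36.
- caddy_grip (a point): Grip point of the caddy, at its (-36, 0, 54): midway between the two side walls (50 mm apart outside), 18 mm below their top edges. Grip across the walls from above, fingers closing along the caddy's y.
- caddy_holes (a point): On the back face, midway between the keyholes' large ends: caddy (0, 0, 42). Two keyholes at y -54 and +54: large end 16 mm diameter, centre at z 42; from z 44 to 52 it tapers to a slot 8 wide, closed at z 59. From a stud in the large end the plate goes DOWN 14 mm to be home. Below the large ends (z 0..34) the plate is plain.
- stand: Fixed stand. Origin: on the worktop under the middle of the crossbar's front face, which is its plane x = 0 and faces -x; y along the bar, z up. Foot plate x -45..62, y -118..118, 8 high; two slotted uprights 201 high behind the bar at y -94 and 94. Bar 216 long, 84 high (40 below to 44 above the studs), clamped by thumbscrews that stand 12 out at y -94 and 94.
- stand_face (a point): Point fixed to the stand at its (0, 0, 130), x and y as the stand. The studs sit in the bar at y -54 and +54, both at one height, 120 to 140 mm above the worktop: it differs each time and is not measured. Stud: neck 6 mm diameter, 5.5 long; head 12 diameter, rim chamfered, its front 9.5 out of the bar's face. Home: caddy origin 56 below the studs, y 0, back 0 to 2 from the face.
- catch (a joint): Sprung catch: steel plunger 8 mm in diameter, 7 out of the bar's face at y 0, 34 above the studs. Value in m: 0 = out, 0.007 = pushed in flush. Takes 2 N to start, 5 N to be flush. The plate covers and pushes it while the studs are in the large ends; it springs out over the plate's top edge 2 mm before home.
- tweezers: Loose steel tweezers, 122 long, 14 wide, 10 high, lying on the worktop; origin at the middle of the underside. Bystander.
- petri_dish: Loose clear petri dish, 58 mm diameter, 13 high; origin at the middle of the underside. Bystander.
- dropper_bottle: Loose small amber dropper bottle with a black bulb, 35 mm diameter, 115 high, standing; origin at the middle of the underside. Bystander.

How it is judged:
By the outcome, as a careful person would: the job done as asked, in the order asked, and still so for the second after the job is handed in, with the robot touching nothing.
It also fails if it takes over 72 s, if anything falls off the work surface, if the arm or the gripper's body presses on something with over 40 N, if the wrist force passes 120 N, or if a joint passes its speed limit or range.

## Working session

There is one attempt and no reset: what is moved stays moved. The work goes in short steps, each a Python script; the robot and the scene stay as the last script left them, time stands still between calls to the robot, and variables do not carry over. Pictures are saved under pics/ and viewed, at most 10 in all, crops included, and the job is handed in when it is done.

```bash
mkdir -p pics; ls
python3 - <<'E'
from rig import r, effector, snapshot
import cv2,numpy as np,pickle
np.set_printoptions(precision=4,suppress=True)
for n in("side","top"):
    s=snapshot(n);cv2.imwrite(f"pics/{n}0.png",s["pixels"]);pickle.dump(s,open(f"{n}0.pkl","wb"));print(n,s["mtx"],s["D"],s["extrinsics"])
print(r.observe())
E
```

```text
pics
side [[577.4194   0.     307.9346]
 [  0.     577.4194 244.9039]
 [  0.       0.       1.    ]] [-0.1462  0.      0.      0.      0.    ] [[ 0.9368 -0.3499  0.0032 -0.4865]
 [-0.1266 -0.3475 -0.9291  0.1177]
 [ 0.3262  0.87   -0.3698  1.1735]
 [ 0.      0.      0.      1.    ]]
top [[618.9386   0.     319.9495]
 [  0.     618.9386 237.5479]
 [  0.       0.       1.    ]] [-0.1465  0.      0.      0.      0.    ] [[ 0.0163 -0.9998  0.0069 -0.1341]
 [-0.9851 -0.0173 -0.1711  0.4864]
 [ 0.1712 -0.004  -0.9852  1.2028]
 [ 0.      0.      0.      1.    ]]
{'t': 0.1, 'joint_pos': array([-1.3405,  0.5284,  1.4338,  0.    ,  1.1814, -0.1785]), 'joint_velocities': array([ 0.0006, -0.0027, -0.0019, -0.0004,  0.0009, -0.0013]), 'effort': array([ -0.0002, -44.0985, -17.715 ,   0.0634,   0.0534,  -0.    ]), 'position': array([ 0.2483, -0.5728,  0.2217]), 'tool_rot': array([-3.0742, -0.6373,  0.0001]), 'wrist_force': array([ 0.4073, -0.0809,  0.1012]), 'moment': array([-0.0119,  0.0194, -0.0371]), 'finger_force': 0.0, 'gripper_width': 0.08694407827101767}
```

View pics/side0.png

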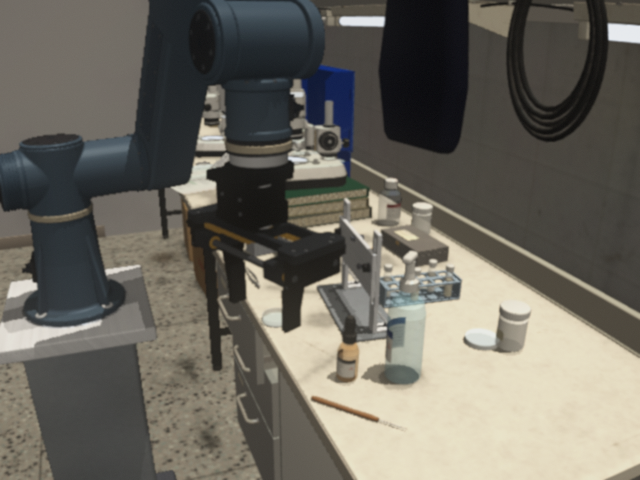

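View pics/top0.png

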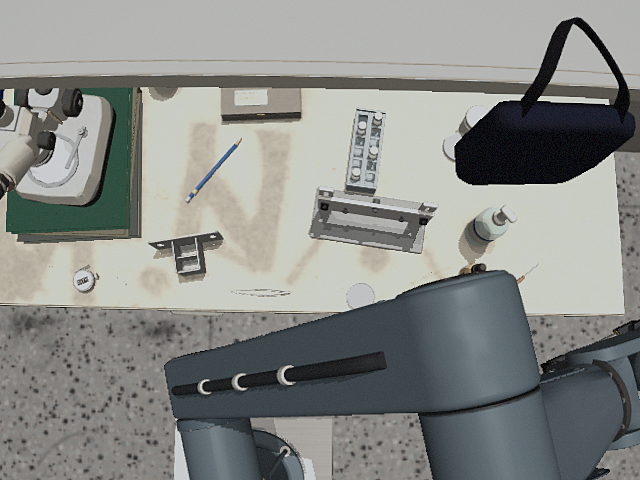

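The side view shows the stand near (365,270), with the gripper hiding the caddy. The top view shows the caddy at (187,255), the stand at (370,225) and a bag hanging upper right. I'll swing the arm aside, away from the bench, and measure.

Run:
```python
from rig import r, effector, snapshot
import cv2,numpy as np,pickle
r.movej([-2.3,0.527,1.433,0,1.181,-0.178])
print(r.observe()['t'])
for n in("side","top"):
    s=snapshot(n);pickle.dump(s,open(f"{n}1.pkl","wb"));p=s["pixels"]
    a,b=(p[170:350,190:430],p[170:310,130:450])
    c=a if n=="side" else b
    f=800/c.shape[1]; cv2.imwrite(f"pics/{n}1.png",cv2.resize(c,None,fx=min(f,600/c.shape[0]),fy=min(f,600/c.shape[0]),interpolation=cv2.INTER_CUBIC))
    print(n,min(f,600/c.shape[0]))
```

```text
2.175
side 3.3333333333333335
top 2.5
```

View pics/side1.png

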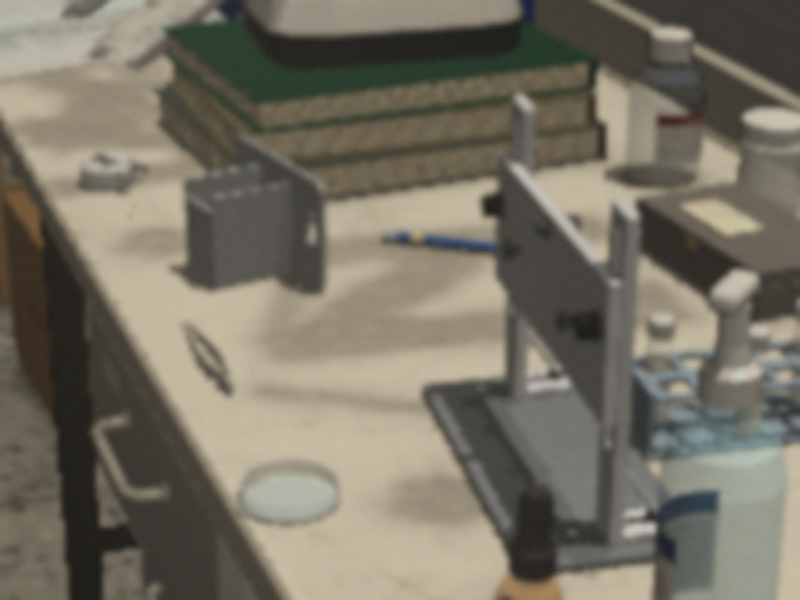

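View pics/top1.png

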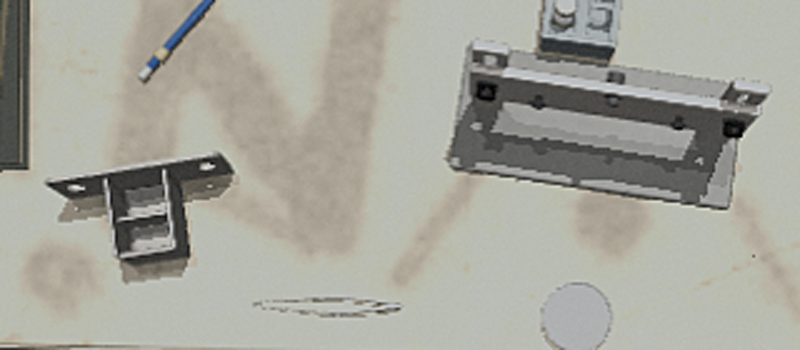

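```bash
cat > h.py <<'E'
import cv2,numpy as np,pickle
np.set_printoptions(precision=4,suppress=True)
def ray(s,p):
    u=cv2.undistortPoints(np.array([[p]],float),s["mtx"],np.array(s["D"],float))[0,0]
    E=s["extrinsics"];R=E[:3,:3];d=R.T@np.array([*u,1]);return -R.T@E[:3,3],d/np.linalg.norm(d)
def plane(s,p,z):
    o,d=ray(s,p);return o+d*(z-o[2])/d[2]
def tri(sa,pa,sb,pb):
    a,d=ray(sa,pa);b,e=ray(sb,pb)
    t=np.linalg.lstsq(np.c_[d,-e],b-a,rcond=None)[0];P,Q=a+t[0]*d,b+t[1]*e
    return (P+Q)/2,np.linalg.norm(P-Q)
def proj(s,X):
    E=s["extrinsics"];return cv2.projectPoints(np.array([X],float),cv2.Rodrigues(E[:3,:3])[0],E[:3,3],s["mtx"],np.array(s["D"],float))[0].ravel()
E
python3 - <<'E'
from h import *
S=pickle.load(open("side1.pkl","rb"));T=pickle.load(open("top1.pkl","rb"))
def blobs(s,x0,y0,x1,y1,th,mn=4):
    g=cv2.cvtColor(s["pixels"],cv2.COLOR_BGR2GRAY)[y0:y1,x0:x1]
    n,l,st,c=cv2.connectedComponentsWithStats((g<th).astype(np.uint8))
    for i in range(1,n):
        if st[i,4]>=mn: print(th,st[i]+[x0,y0,0,0,0],c[i]+[x0,y0])
print("top stand");[blobs(T,308,185,440,256,t) for t in(45,70)]
print("side stand");[blobs(S,325,190,385,300,t) for t in(45,60)]
print("top caddy");[blobs(T,140,225,230,282,t,40) for t in(90,)]
g=cv2.cvtColor(T["pixels"],cv2.COLOR_BGR2GRAY)
m=np.zeros_like(g);m[225:282,140:230]=(g[225:282,140:230]<110)
c=max(cv2.findContours(m,cv2.RETR_EXTERNAL,cv2.CHAIN_APPROX_NONE)[0],key=cv2.contourArea)
print(cv2.approxPolyDP(cv2.convexHull(c),1.5,True).reshape(-1,2).tolist())
big=lambda p,x,y,w,h,f:cv2.resize(p[y:y+h,x:x+w],None,fx=f,fy=f,interpolation=cv2.INTER_NEAREST)
a=big(T["pixels"],144,222,90,65,8);cv2.imwrite("pics/c2.png",a)
b=big(T["pixels"],305,180,135,75,5.9);cv2.imwrite("pics/s2.png",b)
E
```

```text
top stand
45 [320 203   9   8  50] [324.08 206.2 ]
45 [344 208   3   2   4] [345.   208.75]
45 [372 208   7   2   7] [375.     208.2857]
45 [342 211   6   3   8] [344.375 211.875]
45 [398 217   6   5  14] [400.6429 219.    ]
45 [419 218   9   7  52] [422.75   220.9231]
70 [346 185  30   9 138] [360.1449 189.3043]
70 [319 191   7   4  14] [321.5    192.2857]
70 [329 192   2   4   5] [329.2 193.2]
70 [331 193   2   4   6] [331.6667 194.8333]
70 [373 199   2   4   6] [373.6667 200.8333]
70 [319 202  11  10  81] [323.8765 206.0617]
70 [419 204   4   6   9] [420.4444 207.    ]
70 [341 208  24   7  47] [349.1489 211.2553]
70 [371 208   9   5  24] [374.5417 209.8333]
70 [423 207   3   3   5] [424.2 207.8]
70 [429 208   7   4  16] [431.625  209.1875]
70 [329 210   2   4   4] [329.75 211.5 ]
70 [334 209   3   2   4] [335.   209.75]
70 [390 211   6   2   7] [392.5714 211.1429]
70 [399 212   4   2   5] [400.2 212.2]
70 [372 214  14   4  16] [378.6875 216.125 ]
70 [404 213   5   1   5] [406. 213.]
70 [321 216   2   3   4] [321.25 217.25]
70 [367 215   4   1   4] [368.5 215. ]
70 [398 216  10   6
[... 952 characters left out ...]
90  22   3  41] [333.0976 190.5854]
60 [366 190   3   7   9] [366.8889 192.8889]
60 [367 200   1   7   7] [367. 203.]
60 [370 208   1   9   9] [370. 212.]
60 [335 228   7   7  35] [338.6571 231.1429]
60 [382 231   3  15  29] [383.4138 237.7931]
60 [350 237   6   5  17] [352.7059 239.0588]
60 [340 242   6   6  25] [342.36 244.6 ]
60 [356 263  15  10 119] [363.9832 267.1092]
60 [337 286   5   2   9] [339.2222 286.5556]
60 [380 286   5  14  53] [381.7358 293.1509]
60 [330 289   5   3  13] [332.2308 290.1538]
60 [336 296   4   4   9] [337.6667 297.7778]
top caddy
90 [ 149  232   74   45 1025] [189.1473 250.0585]
[[222, 237], [221, 244], [203, 277], [192, 279], [178, 274], [149, 244], [216, 232]]
```

View pics/c2.png

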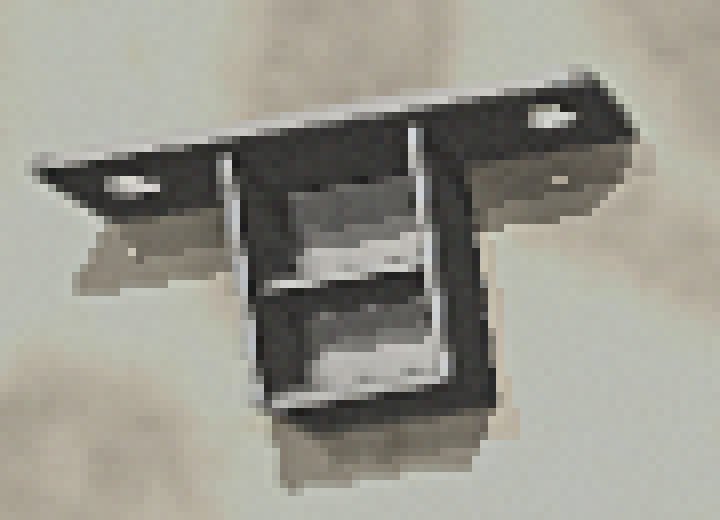

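View pics/s2.png

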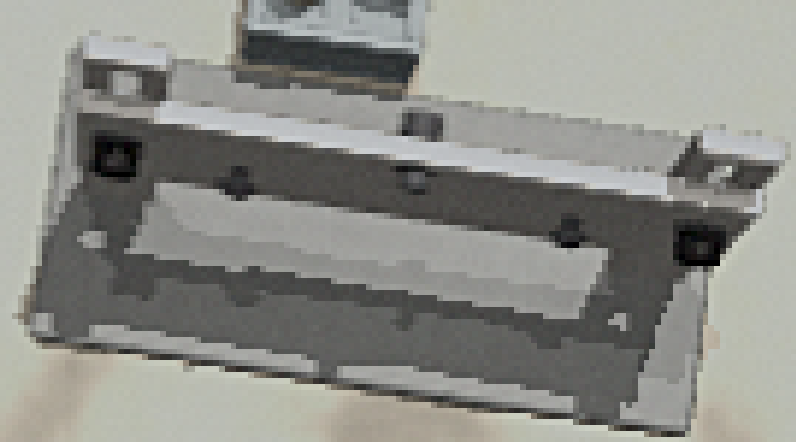

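c2 shows the caddy's bright plate-top edge from about (148.5,242) to (217.5,231) in full-image pixels, with wall tops at (172,241)-(176,272) and (195.5,238)-(199,269). s2 shows the black thumbscrews at (324,206) and (423,220.5), the stud heads at (344.6,210.7) and (401,218.8), and the catch at (375,210).

Run:
```python
from h import *
S=pickle.load(open("side1.pkl","rb"));T=pickle.load(open("top1.pkl","rb"))
for n,a,b in [("thumb+",(324,206.1),(338.4,231.2)),("thumb-",(423,220.7),(365.8,267.5)),("stud+",(344.6,210.8),(342.4,244.6)),("stud-",(401,218.8),(358.4,265.5)),("catch",(375,209.3),(352.7,239.06))]:
    print(n,*tri(T,a,S,b))
c=lambda x,y:(144+x/8-.5,222+y/8-.5)
d=lambda x,y:(305+x/5.9-.5,180+y/5.9-.5)
e=lambda x,y:(190+x/3.333-.5,170+y/3.333-.5)
print("caddy tri: plate top right(-y) corner",tri(T,c(590,75),S,e(325,183)), "left",tri(T,c(38,163),S,e(240,138)))
L,R=plane(T,c(40,158),.084),plane(T,c(592,72),.084);print("plate back top",L,R,np.linalg.norm(L-R),np.degrees(np.arctan2(*(L-R)[:2])))
q=[plane(T,c(*p),.072) for p in((228,155),(413,130))]+[plane(T,c(*p),.058) for p in((260,405),(443,380))]
print("walls",*q,np.linalg.norm(q[0]-q[1]),(q[0]+q[1])/2,(q[2]+q[3])/2)
u=[plane(T,d(*p),.201) for p in((80,40),(168,48),(700,132),(785,143))];print("upright rear corners",*u)
f=[plane(T,d(*p),.008) for p in((33,335),(690,432))];print("foot front",*f,np.linalg.norm(f[0]-f[1]))
p=T["pixels"]
for n,a in(("dish",(359,295)),): print(n,plane(T,a,.013))
```

```text
thumb+ [ 0.5344 -0.1326  0.1333] 0.003096203523207451
thumb- [ 0.5083 -0.3188  0.1339] 9.595712822059799e-05
stud+ [ 0.5279 -0.1717  0.1195] 0.0006686305311819062
stud- [ 0.5135 -0.2789  0.1205] 0.0006165234238454101
catch [ 0.5245 -0.2265  0.1518] 0.00022963451386759744
caddy tri: plate top right(-y) corner (array([0.4925, 0.0747, 0.0837]), np.float64(0.0028806249585698407)) left (array([0.4693, 0.2122, 0.0773]), np.float64(0.0029262993787116075))
plate back top [0.4681 0.2102 0.084 ] [0.4918 0.0746 0.084 ] 0.13768907359309576 -9.918585016703984
walls [0.4716 0.1663 0.072 ] [0.4787 0.1204 0.072 ] [0.4113 0.1581 0.058 ] [0.4185 0.1126 0.058 ] 0.04643778583395133 [0.4752 0.1433 0.072 ] [0.4149 0.1354 0.058 ]
upright rear corners [ 0.5535 -0.1204  0.201 ] [ 0.5515 -0.1469  0.201 ] [ 0.5287 -0.3078  0.201 ] [ 0.5258 -0.3337  0.201 ]
foot front [ 0.4968 -0.1056  0.008 ] [ 0.4663 -0.3366  0.008 ] 0.2330475319018863
dish [ 0.3766 -0.2073  0.013 ]
```

```bash
cat >> h.py <<'E'
from scipy.spatial.transform import Rotation as Ro
def down(yaw): return (Ro.from_euler('z',yaw)*Ro.from_euler('x',np.pi)).as_rotvec()
YS=np.radians(-7.7); F=np.array([.529,-.2268])      # stand yaw, face origin
YC=np.radians(9.8)
ax=lambda a:np.array([np.cos(a),np.sin(a)]); ay=lambda a:np.array([-np.sin(a),np.cos(a)])
E
python3 - <<'E'
from h import *
from rig import r, effector, snapshot
T=pickle.load(open("top1.pkl","rb"))
print("bag",plane(T,(457,183),.45),"bottle",plane(T,(478,268),.115))
O=np.array([.4803,.1424]); g=O-.039*ax(YC); o=down(YC)
r.movej([-2.3,.1,1.6,0,1.4416,-.178]); print(r.observe()['position'])
r.movej([.3,.1,1.6,0,1.4416,-.178]); print(r.observe()['position'])
r.goto([*g,.16],o); print(r.observe()['joint_pos'],r.observe()['t'])
print(r.servo_line([*g,.036],speed=.12,contact_N=6))
w0=r.observe()['wrist_force']
effector.grip(.03,40); s=r.observe();print(s['gripper_width'],s['finger_force'],s['wrist_force']-w0,s['position'])
if .045<s['gripper_width']<.055:
    r.servo_line([*g,.15],speed=.12); s=r.observe();print(s['gripper_width'],s['wrist_force'],s['moment'],s['t'])
E
```

```text
bag [ 0.4973 -0.3118  0.45  ] bottle [ 0.4225 -0.4266  0.115 ]
[-0.2057 -0.3968  0.3896]
[0.3808 0.2333 0.3901]
[0.0554 0.4111 1.895  0.0001 0.8344 1.4548] 7.7167
False
0.049884340461992235 39.95359417051077 [-0.9234 -0.3742  0.1724] [0.4419 0.1358 0.0361]
0.04946838172924082 [ 0.6137 -0.7476 -3.022 ] [-0.0423  0.1017 -0.0269] 10.7167
```

Run:
```python
from h import *
S=pickle.load(open("side1.pkl","rb"));T=pickle.load(open("top1.pkl","rb"))
for a in((457,183),(457,120),(580,183)):
  for b in((384,135),(455,151)):print(a,b,*tri(T,a,S,b))
from rig import r
o=down(YS)
for x in(-.10,-.03):
  p=F+(x-.039)*ax(YS); print(p,r.inverse_kinematics([*p,.12],o))
```

```text
(457, 183) (384, 135) [ 0.5217 -0.332   0.3686] 0.004928565388327153
(457, 183) (455, 151) [ 0.5768 -0.369   0.3325] 0.10587060370205835
(457, 120) (384, 135) [ 0.5763 -0.3131  0.3785] 0.0811864667706565
(457, 120) (455, 151) [ 0.6425 -0.3471  0.335 ] 0.019079208155903353
(580, 183) (384, 135) [ 0.4786 -0.4866  0.4136] 0.07073611331259211
(580, 183) (455, 151) [ 0.5248 -0.5228  0.3818] 0.008353876314473414
[ 0.3913 -0.2082] [-0.7421  0.4677  1.9768 -0.      0.697   0.9631]
[ 0.4606 -0.2176] [-0.6609  0.5307  1.8163 -0.      0.7945  1.0443]
```

The bag's lower corner is near (0.52,-0.33,0.37), so the wrist clears it. Next I'll carry the caddy to a standoff and check it against the stand in the side view.

```bash
cat >> h.py <<'E'
def tcp(x,y,zo): return [*(F+(x-.039)*ax(YS)+y*ay(YS)),zo+.036]   # caddy origin in stand frame (x,y), zo = world height
def cad(x,y,zo,c):                                             # caddy point -> world
    c=np.array(c); p=F+(x+c[0])*ax(YS)+(y+c[1])*ay(YS); return np.array([*p,zo+c[2]])
E
python3 - <<'E'
from h import *
from rig import r, effector, snapshot
o=down(YS)
r.servo_line(tcp(-.11,0,.11),ori=o,speed=.2)
r.servo_line(tcp(-.05,0,.0775),speed=.1)
st=r.observe();print(st['position'],tcp(-.05,0,.0775),st['wrist_force'],st['moment'],st['gripper_width'],st['t'])
s=snapshot("side");pickle.dump(s,open("side3.pkl","wb"))
cv2.imwrite("pics/side3.png",cv2.resize(s["pixels"][190:310,270:420],None,fx=5,fy=5,interpolation=cv2.INTER_CUBIC))
for n,c in(("top-",(0,-.07,.084)),("top-f",(-.004,-.07,.084)),("bot-",(0,-.07,0)),("bot-f",(-.004,-.07,0)),("hole- front",(-.004,-.054,.042)),("box fr top+",(-.068,.025,.058)),("box fr top-",(-.068,-.025,.058)),("box fr bot-",(-.068,-.025,0))):
    p=proj(s,cad(-.05,0,.0775,c));print(n,p,(p-[270,190])*5+2)
for n,c in(("stud-",(-.0095,-.054,.1195)),("stud+",(-.0095,.054,.1195)),("catch",(-.007,0,.1535))):
    p=proj(s,cad(0,0,0,c));print(n,p,(p-[270,190])*5+2)
E
```

```text
[ 0.4402 -0.2144  0.1133] [np.float64(0.4408024952253796), np.float64(-0.21487522949777202), 0.11349999999999999] [-0.1501  0.0052 -3.4125] [0.0869 0.1107 0.0065] 0.04964913690765688 13.4417
top- [339.5706 249.8435] [349.8529 301.2174]
top-f [337.3788 250.0273] [338.8941 302.1364]
bot- [338.4515 292.6992] [344.2576 515.4958]
bot-f [336.3257 292.9132] [333.6286 516.5658]
hole- front [334.4968 268.246 ] [324.4839 393.23  ]
box fr top+ [291.2161 246.9504] [108.0805 286.7522]
box fr top- [296.5691 256.9556] [134.8457 336.7781]
box fr bot- [296.7024 285.6814] [135.5119 480.407 ]
stud- [357.9951 266.1042] [441.9756 382.5208]
stud+ [341.8035 244.7637] [361.0173 275.8185]
catch [351.353  238.2605] [408.7652 243.3025]
```

View pics/side3.png

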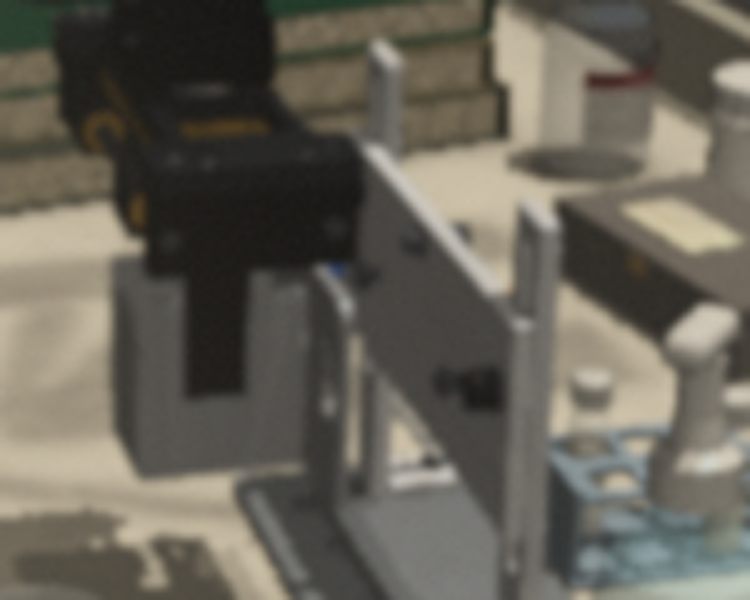

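The picture shows the held caddy upright, with its near keyhole at crop (328,395), near stud at (445,382) and catch at (412,243). All are within about 1 px of prediction. I'll probe forward gently at several heights and use contact depth to tell a stud hit from an entry.

```bash
cat > probe.py <<'E'
from h import *
from rig import r, effector, snapshot
def depth(s=None):
    s=s or r.observe(); d=s['position'][:2]-F; return d@ax(YS)+.039, d@ay(YS), s['position'][2]-.036
def probe(zs,y=0,x0=-.016,x1=.003,N=6,v=.012):
    st0=depth();
    r.servo_line(tcp(x0,y,zs),speed=.06)
    r.wait(.2); w0=r.observe(); c=r.servo_line(tcp(x1,y,zs),speed=v,contact_N=N); s=r.observe()
    f=s['wrist_force']-w0['wrist_force']; m=s['moment']-w0['moment']
    fs=np.array([f[:2]@ax(YS),f[:2]@ay(YS),f[2]])
    print(c,"z%.4f y%.4f"%(zs,y),"depth/y/z mm",np.array(depth(s))*1e3,"F",fs,"M",m,"t%.2f"%s['t']); return c,depth(s)[0]
E
python3 - <<'E'
from probe import *
for z in(.078,.0795,.081,.0765):
    c,d=probe(z)
    if d>-.006: break
    r.servo_line(tcp(-.016,0,z),speed=.06)
E
```

```text
True z0.0780 y0.0000 depth/y/z mm [-5.8527  0.5032 77.2017] F [-2.6236 -2.5714  4.055 ] M [-0.2042  0.0682 -0.0888] t15.44
```

Run:
```python
from probe import *
r.servo_line(tcp(-.016,0,.078),speed=.06)
c,d=probe(.0795,-.0012,N=7)
```

```text
True z0.0795 y-0.0012 depth/y/z mm [-6.9246 -0.4563 78.4538] F [-4.6068 -0.0813  2.7368] M [-0.1519  0.4976 -0.0834] t17.23
```

Run:
```python
from probe import *
for z in(.081,.0825):
    r.servo_line(tcp(-.016,-.0012,z),speed=.06)
    print(np.array(depth())*1e3)
    c,d=probe(z,-.0012,N=7)
    if d>-.003: break
```

```text
[-15.5562  -1.3537  81.2107]
True z0.0810 y-0.0012 depth/y/z mm [-7.3441 -0.4936 79.9739] F [-3.7466 -1.4624  1.8124] M [-0.1331  0.5759 -0.0851] t18.98
[-15.5466  -1.3303  82.6749]
True z0.0825 y-0.0012 depth/y/z mm [-7.8303 -0.304  81.3029] F [-4.0659 -0.3656  1.8049] M [-0.0746  0.5125 -0.022 ] t20.73
```

```bash
cat >> probe.py <<'E'
def rd(w0,tag=""):
    L=[r.observe()]
    for _ in range(4): r.wait(.04); L.append(r.observe())
    f=np.mean([s['wrist_force'] for s in L],0); m=np.mean([s['moment'] for s in L],0)
    if w0 is not None:
        df=f-w0[0]; print(tag,"dep",np.array(depth(L[-1]))*1e3,"F",np.array([df[:2]@ax(YS),df[:2]@ay(YS),df[2]]),"M",m-w0[1],"t%.2f"%L[-1]['t'])
    return f,m
E
python3 - <<'E'
from probe import *
r.servo_line(tcp(-.016,-.0012,.0825),speed=.1)
r.servo_line(tcp(-.016,0.,.078),speed=.1)
r.wait(.2); w=rd(None); rd(w,"free")
print(r.servo_line(tcp(-.0105,0,.078),speed=.012,contact_N=5)); rd(w,"-10.5"); 
if 1:
    print(r.servo_line(tcp(.003,0,.078),speed=.012,contact_N=6)); rd(w,"stop"); r.wait(.3); rd(w,"later")
s=snapshot("side");pickle.dump(s,open("side4.pkl","wb"))
cv2.imwrite("pics/side4.png",cv2.resize(s["pixels"][215:310,310:390],None,fx=6,fy=6,interpolation=cv2.INTER_CUBIC))
E
```

```text
free dep [-15.9558  -0.0251  78.0563] F [ 0.0219  0.0132 -0.4003] M [-0.0176  0.0002 -0.0358] t21.77
True
-10.5 dep [-14.4623   0.9561  76.3896] F [-0.125  -1.0211  0.6396] M [-0.2328  0.1301 -0.1064] t22.35
True
stop dep [-16.012    2.4624  74.7267] F [-0.0616  0.0808 -0.2076] M [-0.0477  0.0081 -0.018 ] t23.05
later dep [-16.2459   2.3894  74.8381] F [ 0.0997 -0.4851 -0.2071] M [-0.0458 -0.0122 -0.0398] t23.52
```

View pics/side4.png

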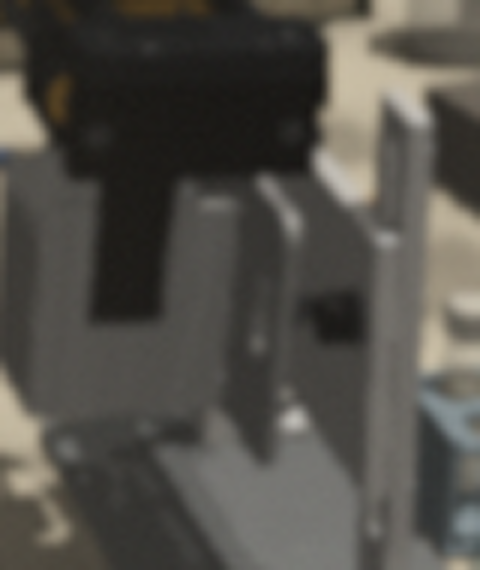

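The plate (edge at crop (295,230)) is still clear of the near stud (305,310), yet the arm stopped and had drifted. The contact stops look unreliable here, so I'll advance in plain small steps and read force and position after each.

```bash
cat >> probe.py <<'E'
def steps(xs,y,z,w,lim=6,v=.02,zs=None):
    for i,x in enumerate(xs):
        r.servo_line(tcp(x,y,z if zs is None else zs[i]),speed=v); s=r.observe()
        df=s['wrist_force']-w[0]; f=np.array([df[:2]@ax(YS),df[:2]@ay(YS),df[2]])
        print("cmd %.1f"%(x*1e3),"dep",np.array(depth(s))*1e3,"F",f,"M",s['moment']-w[1],"t%.2f"%s['t'])
        if np.linalg.norm(f)>lim: return x
E
python3 - <<'E'
from probe import *
r.servo_line(tcp(-.016,-.0005,.0785),speed=.05)
r.wait(.2); w=rd(None); rd(w,"free")
steps(np.arange(-.015,-.003,.001),-.0005,.0785,w,4)
E
```

```text
free dep [-16.0101  -0.4682  78.4609] F [-0.1108  0.1613 -0.5302] M [ 0.0147 -0.0116  0.0162] t24.35
cmd -15.0 dep [-14.8835  -0.5135  78.4964] F [-0.2204 -0.3456 -0.7155] M [0.0051 0.0435 0.0236] t24.60
cmd -14.0 dep [-13.8802  -0.538   78.5288] F [-0.5278  0.3845  0.578 ] M [ 0.0186 -0.0236  0.0492] t24.85
cmd -13.0 dep [-13.4912  -0.3812  78.4213] F [-1.2305 -0.1688  0.4127] M [0.007  0.1964 0.0305] t25.10
cmd -12.0 dep [-12.8943  -0.3338  78.3819] F [-4.2593 -0.4523  1.3629] M [-0.0657  0.523  -0.1186] t25.35
```

Run:
```python
from probe import *
r.servo_line(tcp(-.02,-.0005,.0785),speed=.05)
r.wait(.15);st=r.observe();print(depth(st),st['tool_rot'],down(YS),st['gripper_width'],st['joint_pos'])
s=snapshot("side");pickle.dump(s,open("side5.pkl","wb"))
cv2.imwrite("pics/side5.png",cv2.resize(s["pixels"][215:310,290:390],None,fx=6.3,fy=6.3,interpolation=cv2.INTER_CUBIC))
S4=pickle.load(open("side4.pkl","rb"))
for n,c in(("top-",(0,-.07,.084)),("bot-",(0,-.07,0)),("hole-",(-.004,-.054,.042)),("boxbot-",(-.068,-.025,0)),("boxtop-",(-.068,-.025,.058)),("walltop rear",(-.004,-.025,.072))):
    p=proj(S4,cad(-.0162,.0024,.0748,c));q=proj(s,cad(*depth(st),c));print(n,p,(p-[310,215])*6+2.5,"now",(q-[290,215])*6.3+2.6)
```

```text
(np.float64(-0.01932360214128897), np.float64(-0.0007271111297958849), np.float64(0.07868437176853368)) [-3.1115  0.209   0.0826] [ 3.1345 -0.2109 -0.    ] 0.04998938339507673 [-0.6453  0.5681  1.7512 -0.0136  0.8787  1.0686]
top- [357.4736 249.2154] [287.3416 207.7924] now [420.8643 210.3383]
bot- [355.8258 291.6545] [277.4546 462.4271] now [410.6531 479.2156]
hole- [351.9588 267.4489] [254.2529 317.1934] now [386.1501 325.972 ]
boxbot- [314.0773 284.7563] [ 26.9638 421.0379] now [146.5705 435.6917]
boxtop- [314.3078 256.284 ] [ 28.347  250.2038] now [147.8672 255.3384]
walltop rear [347.9426 246.4534] [230.1556 191.2202] now [360.8176 193.1792]
```

View pics/side5.png

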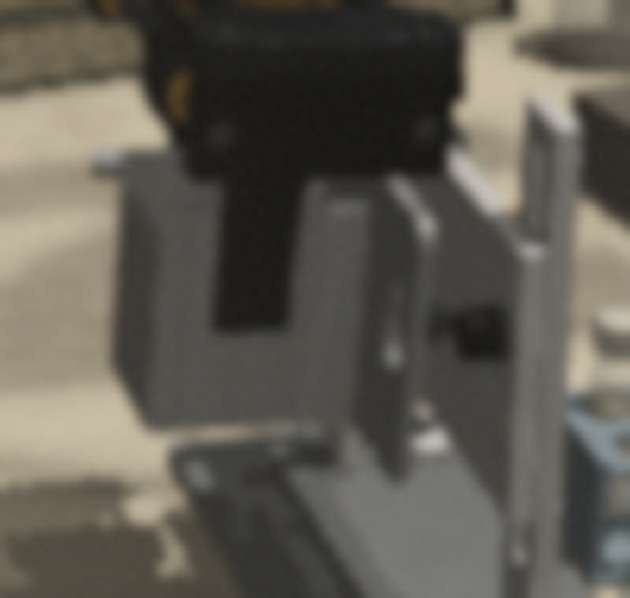

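The tool had tilted about 3° (plate top at crop x 432, bottom at 405), because ori=None kept the drifted orientation. I'll command the orientation explicitly from here on and repeat the stepped probe.

```bash
cat >> probe.py <<'E'
OD=down(YS)
def tilt(s): return np.degrees((Ro.from_rotvec(s['tool_rot'])*Ro.from_rotvec(OD).inv()).as_rotvec())
def steps(P,w,lim=6,v=.02,pr=1):
    for p in P:
        r.servo_line(tcp(*p),ori=OD,speed=v); s=r.observe()
        df=s['wrist_force']-w[0]; f=np.array([df[:2]@ax(YS),df[:2]@ay(YS),df[2]])
        if pr: print("cmd",np.array(p)*1e3,"dep",np.array(depth(s))*1e3,"F",f,"M",s['moment']-w[1],"tilt",tilt(s),"t%.2f"%s['t'])
        if np.linalg.norm(f)>lim: return f
    return f
E
python3 - <<'E'
from probe import *
r.servo_line(tcp(-.02,-.0005,.0785),ori=OD,speed=.05)
r.wait(.2); w=rd(None); rd(w,"free");print(tilt(r.observe()))
steps([(x,-.0005,.0785) for x in np.arange(-.015,.001,.001)],w,7)
E
```

```text
free dep [-19.955   -0.5168  78.4546] F [0.2944 0.0983 0.3708] M [-0.0192 -0.0022 -0.0085] t26.64
[0.0034 0.008  0.001 ]
cmd [-15.   -0.5  78.5] dep [-14.8114  -0.5241  78.4963] F [-0.7626  0.5204 -0.7411] M [-0.0218  0.0179 -0.0321] tilt [-0.0042 -0.0036  0.0112] t27.04
cmd [-14.   -0.5  78.5] dep [-13.9659  -0.5068  78.4924] F [-0.2104 -0.4095 -0.0664] M [ 0.0062  0.0281 -0.0073] tilt [-0.0007 -0.0014 -0.0013] t27.29
cmd [-13.   -0.5  78.5] dep [-12.9238  -0.5362  78.4964] F [-0.6408  0.3117  0.5727] M [ 0.0059  0.0373 -0.017 ] tilt [-0.0033 -0.005  -0.0005] t27.54
cmd [-12.   -0.5  78.5] dep [-11.8819  -0.5312  78.5283] F [ 0.6079 -0.3126  0.1911] M [-0.0607  0.0299  0.0063] tilt [-0.0065 -0.0097  0.0006] t27.79
cmd [-11.   -0.5  78.5] dep [-11.1643  -0.3858  78.4125] F [-0.4818 -0.339  -0.6428] M [ 0.0254 -0.0297 -0.0072] tilt [0.0146 0.0227 0.0035] t28.04
cmd [-10.   -0.5  78.5] dep [-10.5658  -0.3481  78.3874] F [-1.2376 -0.8335  0.3464] M [-0.0174  0.2561 -0.0002] tilt [0.0299 0.0668 0.0073] t28.29
cmd [-9.  -0.5 78.5] dep [-9.4048 -0.3715 78.3744] F [-1.8613  0.6029  1.3442] 
[... 220 characters left out ...]
78.5] dep [-7.3009 -0.3567 78.3729] F [-3.4414 -0.536   0.0245] M [ 0.0395  0.5337 -0.0257] tilt [0.0227 0.0396 0.0064] t29.04
cmd [-6.  -0.5 78.5] dep [-6.2548 -0.3785 78.3787] F [-3.8841  0.3379 -0.6109] M [ 0.0634  0.6342 -0.0456] tilt [0.021  0.0372 0.0071] t29.29
cmd [-5.  -0.5 78.5] dep [-5.2828 -0.3561 78.3856] F [-3.6731 -1.0378  0.1126] M [ 0.0352  0.6936 -0.0053] tilt [0.0227 0.0384 0.0051] t29.54
cmd [-4.  -0.5 78.5] dep [-4.6169 -0.3217 78.3835] F [-4.5561 -0.6653 -0.4447] M [-0.0077  0.7882 -0.0482] tilt [ 0.0388  0.077  -0.0071] t29.79
cmd [-3.  -0.5 78.5] dep [-4.5242 -0.2614 78.3726] F [-7.5606 -1.5379  1.6074] M [-0.1665  1.0707 -0.2474] tilt [ 0.0701  0.1788 -0.0276] t30.04
```

The catch compressed over 6.6 mm (reading -11.2 to -4.6) and the plate is flat on the bar, so both studs are in the large ends. Now I'll slide down in small steps.

Run:
```python
from probe import *
s=r.observe(); w=(np.array([0.,0,0]),np.zeros(3))
# free baseline: caddy weight, from the free reading before contact
w=(np.array([-.15,0,-3.4]),np.array([.087,.11,.0065]))
steps([(-.0037,-.0004,.0785-d) for d in np.arange(0,.0125,.001)],w,12)
```

```text
cmd [-3.7 -0.4 78.5] dep [-4.5464 -0.3003 78.3851] F [-6.913  -0.9399 -0.4116] M [-0.0714  0.8586 -0.1693] tilt [ 0.0396  0.0979 -0.0202] t30.29
cmd [-3.7 -0.4 77.5] dep [-4.555  -0.243  77.5863] F [-6.137  -0.1147  1.8807] M [-0.0226  0.8774 -0.1077] tilt [ 0.0423  0.0966 -0.0245] t30.54
cmd [-3.7 -0.4 76.5] dep [-4.579  -0.1946 76.6757] F [-6.4455 -0.0023  2.7112] M [-0.0257  0.9326 -0.1577] tilt [ 0.0442  0.0978 -0.0201] t30.79
cmd [-3.7 -0.4 75.5] dep [-4.5849 -0.1994 75.7537] F [-6.5053  0.2508  3.2055] M [-0.0637  0.9601 -0.2085] tilt [ 0.0427  0.0944 -0.0251] t31.04
cmd [-3.7 -0.4 74.5] dep [-4.5606 -0.1699 74.7712] F [-6.7233 -0.62    2.5013] M [ 0.0076  0.9248 -0.0997] tilt [ 0.0428  0.0929 -0.0184] t31.29
cmd [-3.7 -0.4 73.5] dep [-4.5813 -0.1516 73.7761] F [-6.3877  0.3486  2.7459] M [-0.0283  0.9505 -0.1234] tilt [ 0.0437  0.0931 -0.0187] t31.54
cmd [-3.7 -0.4 72.5] dep [-4.5933 -0.1261 72.7552] F [-6.3251 -1.1257  2.3664] M [ 0.0067  0.9316 -0.1846] tilt [ 0.0494  0.0943 -0.0227] t31.79
cmd [-3.7 -0.4 71.5] dep [-4.5606 -0.1451 71.7551] F [-7.7753 -0.6549  3.0843] M [-0.0086  0.9307 -0.1395] tilt [ 0.0455  0.0923 -0.0237] t32.04
cmd [-3.7 -0.4 70.5] dep [-4.5752 -0.126  70.7457] F [-5.8617  0.4523  2.364 ] M [-0.0152  0.9285 -0.1238] tilt [ 0.048   0.0919 -0.0208] t32.29
cmd [-3.7 -0.4 69.5] dep [-4.5654 -0.2665 69.847 ] F [-7.8437  0.0965  3.9329] M [-0.0612  0.9458 -0.1543] tilt [ 0.0355  0.0907 -0.0267] t32.54
cmd [-3.7 -0.4 68.5] dep [-4.5439 -0.4067 68.8615] F [-6.6566 -0.0813  3.7175] M [-0.1241  0.9375 -0.1592] tilt [ 0.0202  0.0899 -0.026 ] t32.79
cmd [-3.7 -0.4 67.5] dep [-4.3375 -0.3707 67.7711] F [-6.8139 -0.8078  2.807 ] M [-0.2217  0.97   -0.5066] tilt [ 0.0322  0.0602 -0.1029] t33.04
cmd [-3.7 -0.4 66.5] dep [-4.3267 -0.3689 66.7889] F [-7.1246 -1.4376  2.3138] M [-0.2251  0.9649 -0.4667] tilt [ 0.0318  0.0597 -0.1004] t33.29
```

Run:
```python
from probe import *
w=(np.array([-.15,0,-3.4]),np.array([.087,.11,.0065]))
steps([(-.0037,-.0004,.0665-d) for d in np.arange(.0007,.006,.0007)],w,11)
```

```text
cmd [-3.7 -0.4 65.8] dep [-4.3093 -0.372  66.1306] F [-7.901   0.3274  2.3401] M [-0.2242  1.0059 -0.4937] tilt [ 0.031   0.0589 -0.0984] t33.54
cmd [-3.7 -0.4 65.1] dep [-4.3236 -0.3975 65.4466] F [-6.2568 -0.5754  3.2745] M [-0.1788  0.9855 -0.4214] tilt [ 0.0315  0.0589 -0.1036] t33.79
cmd [-3.7 -0.4 64.4] dep [-4.2863 -0.3635 65.0078] F [-7.0456 -0.3849  4.6262] M [-0.0832  1.0962 -0.4711] tilt [ 0.0327  0.0516 -0.1132] t34.04
cmd [-3.7 -0.4 63.7] dep [-4.2985 -0.3693 64.8588] F [-8.5587  0.376   9.7145] M [-0.0075  1.1673 -0.5658] tilt [ 0.0244  0.0403 -0.1155] t34.29
```

A hard stop came up at z≈64.9, 13.5 mm of travel. To check the catch, I'll relax the x push: a still-pressed catch would keep about 5 N on the plate.

Run:
```python
from probe import *
w=(np.array([-.15,0,-3.4]),np.array([.087,.11,.0065]))
steps([(-.0040,-.0004,.0637),(-.0044,-.0004,.0637),(-.0048,-.0004,.064),(-.0052,-.0004,.0645)],w,15); r.wait(.2)
rd(w,"rest")
```

```text
cmd [-4.  -0.4 63.7] dep [-4.2625 -0.3711 64.8781] F [-6.5246  0.584   8.5115] M [ 0.009   1.027  -0.4667] tilt [ 0.0136  0.0002 -0.1192] t34.54
cmd [-4.4 -0.4 63.7] dep [-4.3007 -0.3928 64.8533] F [-5.4752  1.0168  7.5262] M [ 0.1127  0.9187 -0.423 ] tilt [ 0.0058 -0.039  -0.122 ] t34.79
cmd [-4.8 -0.4 64. ] dep [-4.3219 -0.4383 64.872 ] F [-5.7277  1.2622  7.4712] M [ 0.2178  0.7809 -0.4717] tilt [-0.0081 -0.076  -0.098 ] t35.04
cmd [-5.2 -0.4 64.5] dep [-4.4597 -0.5187 64.948 ] F [-3.1334  1.5414  6.0908] M [ 0.1952  0.4502 -0.3305] tilt [-0.0322 -0.0895 -0.0284] t35.29
rest dep [-4.4989 -0.5464 64.8702] F [-2.1824  1.918   7.22  ] M [ 0.2332  0.2756 -0.3313] t35.66
```

Run:
```python
from probe import *
w=(np.array([-.15,0,-3.4]),np.array([.087,.11,.0065]))
steps([(-.0050,-.0006,.0650+d) for d in (0,.001,.002,.003,.004,.005)],w,9)
```

```text
cmd [-5.  -0.6 65. ] dep [-4.6481 -0.6122 64.9483] F [-1.3982  1.7029  4.9604] M [ 0.3057  0.0684 -0.141 ] tilt [-0.0132 -0.0351  0.0187] t35.91
cmd [-5.  -0.6 66. ] dep [-4.7287 -0.9978 65.5924] F [ 0.3715 -0.0454  0.6896] M [-0.0244  0.0518 -0.0464] tilt [-0.0427 -0.0121  0.0397] t36.16
cmd [-5.  -0.6 67. ] dep [-4.7465 -0.8359 66.9254] F [-0.3261  0.1019  0.6212] M [-0.0191 -0.0008 -0.0275] tilt [-0.0237 -0.0217  0.0095] t36.41
cmd [-5.  -0.6 68. ] dep [-5.0581 -0.6542 67.8624] F [ 0.1498 -0.9999 -1.8448] M [-0.1111  0.0518 -0.0453] tilt [-0.0015  0.0097  0.0037] t36.66
cmd [-5.  -0.6 69. ] dep [-5.2887 -0.5368 68.4443] F [ 1.7598 -1.0188 -7.1707] M [-0.1506  0.0314 -0.1236] tilt [ 0.0278  0.0451 -0.0085] t36.91
cmd [-5.  -0.6 70. ] dep [-5.6964 -0.3178 69.3089] F [  1.1107  -1.6935 -11.3984] M [-0.2139  0.2388 -0.1754] tilt [ 0.0618  0.0925 -0.0152] t37.16
```

Lifting was free for about 2.8 mm with no x force, then blocked by the catch, so the catch is out. I'll set it back down, release and retreat straight up.

Run:
```python
from probe import *
w=(np.array([-.15,0,-3.4]),np.array([.087,.11,.0065]))
steps([(-.0048,-.0004,z) for z in (.068,.066,.065,.0643,.0636,.063)],w,8)
z=depth()[2]
steps([(-.0046,-.0004,z-.0003)],w,20)
effector.grip(.087); s=r.observe(); print(s['gripper_width'],s['wrist_force'],np.array(depth(s))*1e3)
p=s['position']; r.servo_line([p[0],p[1],p[2]+.075],ori=OD,speed=.06)
print(r.observe()['wrist_force'])
p=r.observe()['position']; r.servo_line([*(p[:2]-.1*ax(YS)),p[2]],ori=OD,speed=.2)
r.servo_line([.36,.1,.2],ori=OD,speed=.3)
print(r.observe()['position'],r.observe()['t'])
a=snapshot("side");b=snapshot("top");pickle.dump((a,b),open("fin.pkl","wb"))
A=cv2.resize(a["pixels"][210:320,310:410],(400,440),interpolation=cv2.INTER_CUBIC);B=cv2.resize(b["pixels"][185:275,310:440],(400,277),interpolation=cv2.INTER_CUBIC)
B=cv2.copyMakeBorder(B,0,163,0,0,cv2.BORDER_CONSTANT);cv2.imwrite("pics/fin.png",np.hstack([A,B]))
```

```text
cmd [-4.8 -0.4 68. ] dep [-4.8005 -0.3124 68.5543] F [-0.4128 -0.5518 -2.0171] M [-0.0064  0.1688 -0.0608] tilt [-0.0059 -0.0113  0.0116] t37.41
cmd [-4.8 -0.4 66. ] dep [-4.6612 -0.4284 66.4486] F [-1.5473  0.3973  0.9743] M [-0.0069  0.1482 -0.1202] tilt [-0.0201 -0.0331  0.0001] t37.66
cmd [-4.8 -0.4 65. ] dep [-4.5311 -0.5241 65.5118] F [-2.2115  0.6192  4.1448] M [ 0.0962  0.1376 -0.1764] tilt [-0.0247 -0.0448 -0.0099] t37.91
cmd [-4.8 -0.4 64.3] dep [-4.4298 -0.5377 65.2092] F [-2.785   0.7189  8.0731] M [ 0.1566  0.0897 -0.1342] tilt [-0.0376 -0.0648 -0.0025] t38.16
cmd [-4.6    -0.4    64.9092] dep [-4.4736 -0.4994 65.3217] F [-3.3834  0.5236  7.8749] M [ 0.1205  0.1804 -0.139 ] tilt [-0.0237 -0.0256  0.0036] t38.41
0.08669010044361906 [ 0.506  -0.8543  0.5379] [-4.604  -0.3837 64.9152]
[-0.1198  0.91   -0.3677]
[0.3603 0.0997 0.1999] 42.5417
```

View pics/fin.png

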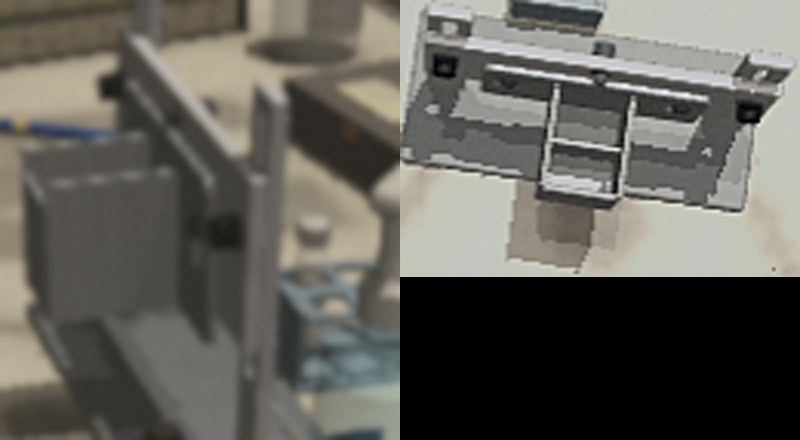

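The picture shows the caddy hanging level against the bar, with the catch standing out above the plate's top edge at (598,76) in the top view and (172,117) in the side view. The gripper is well clear, so I'm handing it in.

```bash
python3 -c "
from rig import r
print(r.finish_job())"
```

```text
the job is handed in; nothing more can be done
None
```

The caddy hangs home on both studs with the catch out over its top edge; readings after each move stayed under about 14 N (limit about 3 kg), the bystanders were left alone, and I handed the job in at about 43 s.

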